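Clip the red snap hook onto the yellow bracket's bar

ROBOT

A 6-joint arm with a two-finger parallel gripper is mounted at the origin on a cart in front of the work surface, level with it; the furniture and walls round the work are solid. World frame = base frame: x ahead of the robot, y to its left, z up, the work surface at z = 0. Lengths are in m, angles in rad, forces in N, time in s.
With the tool pointing down it reaches from about 0.2 to 0.875 m from the base axis. Payload 3.4 kg.
Tool frame: the origin (TCP) lies at the very end of the fingers, on their centre line; the grasp point (between the pads) lies 19 mm behind it; z points along the fingers, y is the line along which they close (so a half turn about z gives the same grasp; the last joint's range is limited). The gripper opens to 94 mm and grips with 3 to 60 N. Pads are 16 mm wide; open, the fingers measure 119 mm over their backs; the gripper's body (75 mm by 177 mm) begins 78 mm behind the grasp point.
Start: joints at [1.034, 0.276, 1.505, -0, 1.361, -0.121], TCP at [0.232, 0.526, 0.205] pointing down, gripper open.
Joint ranges: [-2.89, 2.89], [-0.75, 2.08], [0.22, 2.7], [-1.18, 4.32], [0.11, 2.71], [-2.7, 2.7]. Speed limits (rad/s): [2.57, 2.57, 3.14, 3.14, 3.14, 3.14].

INTERFACE

Orientations are given as [roll, pitch, yaw] about the fixed x, y, z axes, in that order (R = Rz(yaw) Ry(pitch) Rx(roll)).
In Python, from cell import status, imaging, robot gives the robot as it stands.
- The arm moves only by the tool jog_arm, never from a script. Its argument "steps" is a list of rows, each an object of numbers: "dx", "dy", "dz": the shift along the tool's x, y, z in m; "roll": the turn about the tool's z in degrees. A call has 1 to 20 rows; each row shifts and turns the commanded pose from where the row before left it, along the tool's axes as they then stand; what a row does not reach is not made up. A row lasts 1/8 s, in which the tool goes at most 62.5 mm and 10.7 degrees, less where a joint would pass 70% of its speed; a pose out of reach is approached as far as the arm can. A call with a gripper value outside its range is refused whole. "fingers" is the opening in per cent of the stroke, from 0 (shut) to 100 (fully open), set as the call begins (left out, the last holds). The fingers move at their own pace and stop on an object; the grip force is fixed at half the most. Time passes only in rows, so rows that do not move let the fingers close. It gives the time, the measured TCP pose, the force, the opening and the grip force at its end, in the units of the state.
- status.observe(): the state, without advancing time (a new reading comes with each control period).
- imaging.get_image(name): name is "scene" or "top" or "wrist"; returns a dict with "color" (420x560x3 uint8, red, green, blue), "fov_y" (degrees; the focal length in pixels is half the picture's height over the tangent of half this angle, whatever the lens; pixels are square), "cx", "cy" (the principal point, pixels), "k1" (the pictures are not rectified: a ray, as slopes to the right and down, at radius r is drawn at 1 + k1 r^2 times it, then the intrinsics apply), "extrinsics" (4x4, takes a point from world to camera coordinates). Camera axes: x right, y down, z forward; pixel columns grow to the right and rows downward; lengths in m; the calibration is good to about 2 mm. A picture is of the moment at which its call begins. There is no depth.
- robot.close_job(): hands the job in; it is judged then, once.
The state is a dict: "time_s": time; "joint_pos": joint angles; "joint_velocities": joint speeds; "effort": joint torques, N m; "tool_pos": TCP position; "eef_rot": TCP orientation; "force": force on the tool from outside, world axes, zero at the start; "wrist_torque": the same for the moment, N m; "finger_gap": finger opening in m; "grip_force": force on a finger pad.
Only numpy, scipy, OpenCV 4.12 (cv2) and the standard library are available. Lean on these libraries where they do the work, as an engineer would, in place of code of your own. Each camera call takes 0.05 s, during which the arm holds its last target. There are 200 camera calls.

TASK

Mark the yellow bracket as locked off: take the snap hook with the red grip out of the rack and push it straight down over the bar of the yellow bracket, between the posts, until the bar has passed the brass gate and the gate has flicked shut beneath it. Let go so that the red hook hangs upright on the bar at rest. Leave the green hook standing in its place in the rack.

Things in the scene. Friction and masses are not known exactly. Their poses are not given: they have to be found in the camera images.
- red_hook: Snap hook with a red grip, 130 mm high, upright in a pocket of the rack. Origin: middle of its underside; z up, x across the mouth, y through its thickness. Inverted U of bare metal, 50 mm (x) by 22 mm (y), top at 86 mm; mouth open downward, 34 mm wide, flared; a bar may enter up to 10 mm off the middle. Seated under the arched crown, a 10 mm bar's centre is 71 mm above the origin. 0.14 to 0.24 kg.
- red_hook_grip (a point): Where to hold the red hook: a point in its red plastic grip block, 112 mm above the hook's origin, axes as the hook's. The block is 34 mm (x) by 22 mm (y), from 86 to 130 mm above the hook's origin; hold it across its 22 mm (y).
- red_hook_gate (a joint): Brass gate of the red hook, hinged on the -x leg 24 mm above the hook's origin, reaching to the +x leg. 0 rad = shut (level); it swings only up into the hook (stop 1.45) and springs back. Pushing it over the bar takes 3 to 8 N (15 N if the bar is near its hinge) and opens it to about 1.2; it flicks shut once the bar's centre is 62 mm above the hook's origin.
- green_hook: Bystander: the same hook with a green grip, in the other pocket of the rack (the two change places from start to start). Same axes and sizes as the red one.
- yellow_bracket_bar (a point): Middle of the yellow bracket's steel bar, 100 mm above the worktop. The bar, 10 mm thick, runs level along this frame's y, 90 mm free between two posts (18 by 12 mm, up to 106 mm high) on a base plate 80 mm (x) by 130 mm (y), 8 mm thick; z up. Screwed down. A blue bracket of the same shape stands there too (they change places).
- rack: Grey plastic rack, fixed; base 90 mm (x) by 200 mm (y), origin at the centre of its underside. Open pockets at y = -65 and +65 mm, 58 by 30 mm inside, walls 34 mm high; the hooks stand in them on the floor, 5 mm above the worktop, axes about along the rack's. Lift a hook straight up 40 mm or more to clear the walls.

How it is judged:
On the way, in this order (a step that is already met when the one before it is completed fails the run):
1. the red hook has been lifted out of the rack (height (world z) of red_hook above 0.055 m), for 0.1 s.
2. the bar of the yellow bracket pushes the red hook's gate open from below (value of joint red_hook_gate above 0.4 rad and x of yellow_bracket_bar in the frame of red_hook between -0.016 and 0.016 m and y of yellow_bracket_bar in the frame of red_hook between -0.045 and 0.045 m and z of yellow_bracket_bar in the frame of red_hook between 0.02 and 0.07 m), for 0.02 s.
At the end, for the whole second after the job is handed in: The red hook hangs upright (within 0.4 rad) and still on the yellow bracket's bar, bar middle 55 to 78 mm above its underside, within 16 mm across and 45 mm along; gate shut (under 0.15 rad) below the bar. Green hook stands within 20 mm of its start (value of joint red_hook_gate below 0.15 rad and x of yellow_bracket_bar in the frame of red_hook between -0.016 and 0.016 m and y of yellow_bracket_bar in the frame of red_hook between -0.045 and 0.045 m and z of yellow_bracket_bar in the frame of red_hook between 0.055 and 0.078 m and angle between red_hook's own z axis and vertical below 0.4 rad and linear speed of red_hook below 0.05 m/s and angular speed of red_hook below 0.4 rad/s and distance of green_hook from where it was at the start of the episode below 0.02 m and angle between green_hook's own z axis and vertical below 0.2 rad); the robot touches nothing.
It fails at once if the green hook is taken out of the rack or knocked over (distance of green_hook from where it was at the start of the episode above 0.03 m or angle between green_hook's own z axis and vertical above 0.4 rad).
It also fails if it takes over 35 s, if anything falls off the work surface, if the arm or the gripper's body presses on something with over 40 N, if the wrist force passes 120 N, or if a joint passes its speed limit or range.

## Working session

There is one attempt and no reset: what is moved stays moved. The work goes in short steps, Python scripts to look and compute and a tool call to move; the robot and the scene stay as the last step left them, time stands still between calls to the robot, and variables do not carry over. Pictures are saved under pics/ and viewed, at most 13 in all, crops included, and the job is handed in when it is done.

Besides the shell and the picture viewer there is one more tool, called after "Request:" as name(argument=value, ...) on one line, values as JSON. jog_arm: Moves the arm, as the interface text tells. Its arguments: {"type":"object","properties":{"steps":{"type":"array","items":{"type":"object","properties":{"dx":{"type":"number"},"dy":{"type":"number"},"dz":{"type":"number"},"roll":{"type":"number"}}}},"fingers":{"type":"number"}},"required":["steps"]}

```bash
mkdir -p pics; cat > h.py <<'E'
import numpy as np, cv2
from cell import status, imaging, robot
def grab(n,fn):
    d=imaging.get_image(n); cv2.imwrite('pics/'+fn,cv2.cvtColor(d['color'],cv2.COLOR_RGB2BGR))
    np.savez('pics/'+fn+'.npz',**{k:v for k,v in d.items()}); return d
def load(fn): return dict(np.load('pics/'+fn+'.npz'))
def KD(d):
    f=210/np.tan(np.radians(float(d['fov_y']))/2)
    return np.array([[f,0,float(d['cx'])],[0,f,float(d['cy'])],[0,0,1]]),np.array([float(d['k1']),0,0,0])
def ray(d,uv):
    K,D=KD(d); p=cv2.undistortPoints(np.array([[uv]],float),K,D)[0,0]
    E=d['extrinsics']; R=E[:3,:3]; return -R.T@E[:3,3], R.T@np.array([p[0],p[1],1])
def atz(d,uv,z):
    c,r=ray(d,uv); return c+r*(z-c[2])/r[2]
def proj(d,P):
    K,D=KD(d);E=d['extrinsics']; return cv2.projectPoints(np.atleast_2d(np.array(P,float)),cv2.Rodrigues(E[:3,:3])[0],E[:3,3],K,D)[0][:,0]
E
python3 - <<'E'
from h import *
for n in('top','scene'):
    d=grab(n,n+'0.png'); print(n,d['fov_y'],d['k1'],-d['extrinsics'][:3,:3].T@d['extrinsics'][:3,3])
a=cv2.imread('pics/top0.png');b=cv2.imread('pics/scene0.png')
cv2.imwrite('pics/t.png',cv2.resize(a,(784,588)));cv2.imwrite('pics/s.png',cv2.resize(b,(784,588)))
print(status.observe())
E
```

```text
top 53.15436018428027 -0.050469617486381714 [0.34605487 0.03342044 1.23326336]
scene 49.82447089842302 -0.10058596943070781 [0.38319768 1.20113898 0.70030891]
{'time_s': 0.1, 'joint_pos': array([ 1.03400148e+00,  2.76499250e-01,  1.50598059e+00,  9.57253574e-06,
        1.36067336e+00, -1.20954045e-01]), 'joint_velocities': array([ 0.0008169 , -0.00065314, -0.00449205,  0.00023881, -0.00189596,
        0.00064982]), 'effort': array([ 1.84644094e-03, -4.05455303e+01, -2.37778062e+01,  7.02187023e-02,
        2.98966281e-02, -5.18392096e-05]), 'tool_pos': array([0.23200151, 0.52558255, 0.2047201 ]), 'eef_rot': array([-3.14004463e+00, -1.97585640e-04,  2.72574969e+00]), 'force': array([-0.13040237,  0.05650142, -0.09996425]), 'wrist_torque': array([0.02339982, 0.00077263, 0.0086636 ]), 'grip_force': 0.0, 'finger_gap': 0.0939397699926661}
```

View pics/t.png

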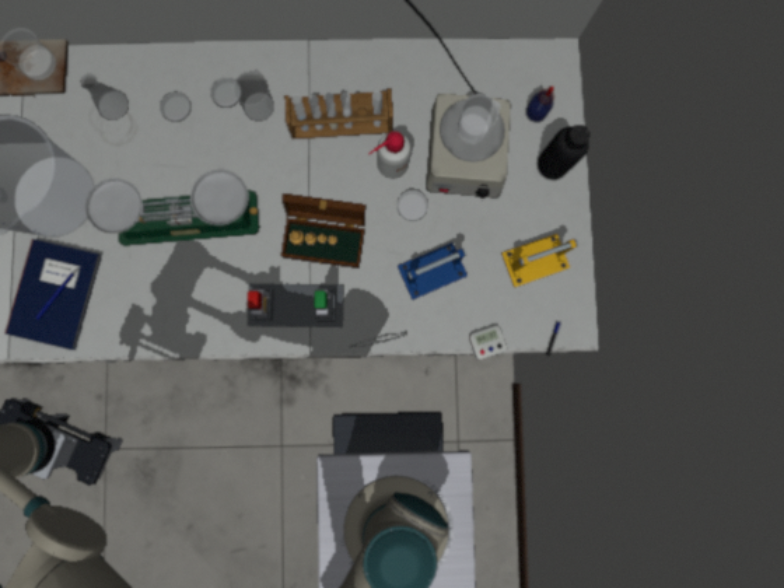

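View pics/s.png

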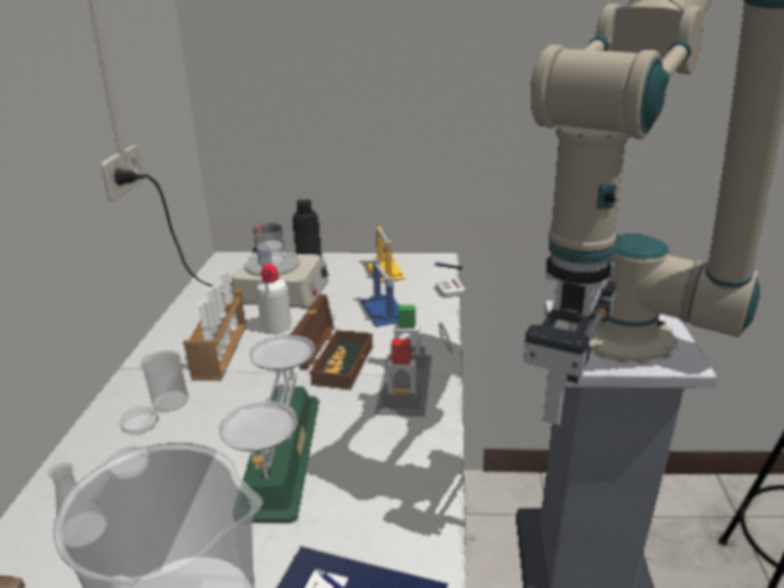

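The top picture shows the red hook at about (256,300) and green at (322,300) in the rack, and the yellow bracket at about (540,258) (scaled by 1.4). Next I'll take enlarged crops.

```bash
python3 - <<'E'
from h import *
a=cv2.imread('pics/top0.png')
c1=cv2.resize(a[195:240,170:250],(800,450),interpolation=cv2.INTER_CUBIC)  # x10
c2=cv2.resize(a[160:210,350:420],(800,571),interpolation=cv2.INTER_CUBIC)
cv2.imwrite('pics/c1.png',c1);cv2.imwrite('pics/c2.png',c2)
E
```

```text
(no output)
```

View pics/c1.png

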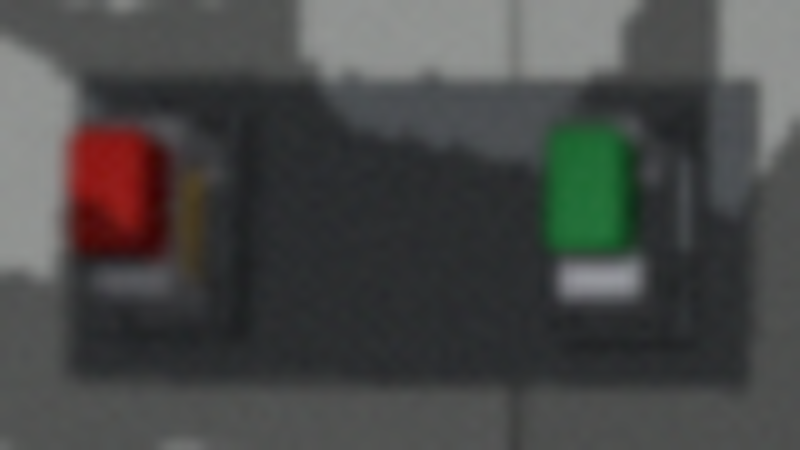

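View pics/c2.png

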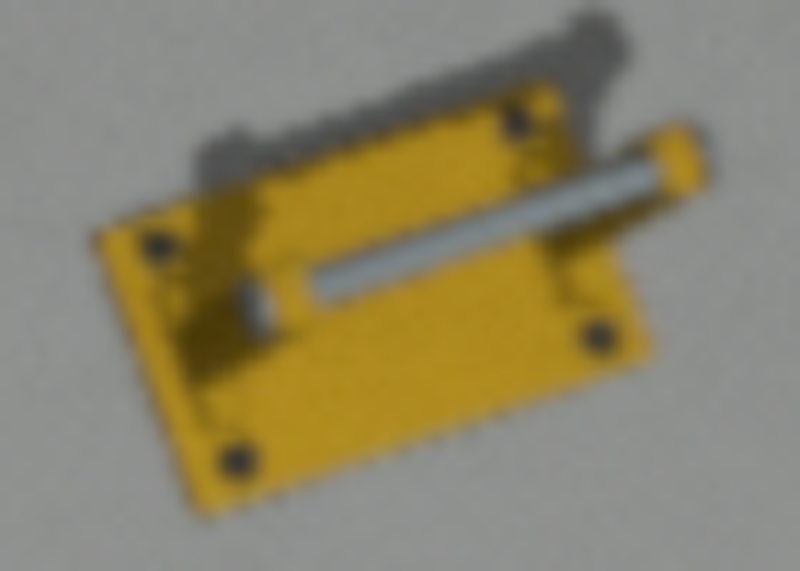

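The crops show the red grip's top face spanning (72–148, 125–250) in c1. In c2 the bar's free ends are about (314,285) and (660,176), and the base plate corners are (98,235), (205,517), (655,347) and (553,85).

```bash
python3 - <<'E'
from h import *
d=load('top0.png')
u1=lambda x,y:(170+(x+.5)/10-.5,195+(y+.5)/10-.5)
s=800/70
u2=lambda x,y:(350+(x+.5)/s-.5,160+(y+.5)/s-.5)
P=lambda n,p:print(n,p.round(4))
for n,q in dict(red=(110,187),rTL=(72,125),rBR=(148,250),green=(588,186)).items(): P(n,atz(d,u1(*q),.135))
for q in((72,85),(758,85),(748,380),(72,378)): P('rack',atz(d,u1(*q),.02))
a,b=atz(d,u2(314,285),.102),atz(d,u2(660,176),.102);P('bar',(a+b)/2);print(np.linalg.norm(a-b),np.degrees(np.arctan2(*(a-b)[:2])))
C=[atz(d,u2(*q),.006) for q in((98,235),(205,517),(655,347),(553,85))];P('plate',np.mean(C,0))
for i in range(4):
    v=C[i-1]-C[i];print(np.linalg.norm(v),np.degrees(np.arctan2(v[1],v[0])))
E
```

```text
red [0.4634 0.2622 0.135 ]
rTL [0.48   0.2722 0.135 ]
rBR [0.4466 0.2522 0.135 ]
green [0.4614 0.1369 0.135 ]
rack [0.5057 0.2973 0.02  ]
rack [0.5021 0.0981 0.02  ]
rack [0.4163 0.102  0.02  ]
rack [0.4205 0.2969 0.02  ]
bar [ 0.5493 -0.3119  0.102 ]
0.08996068923808304 -16.448562462750296
plate [ 0.5497 -0.3114  0.006 ]
0.12856652894624354 -72.6894769972634
0.07870439353042094 18.405317768752777
0.12852303430716988 109.41439044432391
0.0739845492396383 -161.62562574748335
```

Request:
jog_arm(steps=[{"roll":-5.7},{"roll":-5.7},{"roll":-5.7},{"roll":-5.7},{"dx":-0.0295,"dy":-0.0325},{"dx":-0.0295,"dy":-0.0325},{"dx":-0.0295,"dy":-0.0325},{"dx":-0.0295,"dy":-0.0325},{"dx":-0.0295,"dy":-0.0325},{"dx":-0.0295,"dy":-0.0325},{"dx":-0.0295,"dy":-0.0325},{"dx":-0.0295,"dy":-0.0325},{},{}], fingers=80)

```text
invalid input at $.steps[0]: expected keys dx, dy, dz, roll
```

```bash
python3 - <<'E'
from h import *
d=grab('wrist','w1.png');s=status.observe();print(s['tool_pos'],s['eef_rot'],s['joint_pos'])
print(proj(d,[[.4634,.2622,.135],[.480,.2722,.135],[.4466,.2522,.135],[.4614,.1369,.135]]))
a=cv2.imread('pics/w1.png');cv2.imwrite('pics/w1b.png',cv2.resize(a,(784,588)))
E
```

```text
[0.23204452 0.52563088 0.20481734] [-3.14021547e+00 -1.56077034e-04  2.72579263e+00] [ 1.03399414e+00  2.76437829e-01  1.50582454e+00 -1.15544611e-05
  1.36071624e+00 -1.20999850e-01]
[[157.04737755 470.9500885 ]
 [171.32319856 477.54640773]
 [142.4662582  464.05012375]
 [ 74.21147992 490.91632952]]
```

View pics/w1b.png

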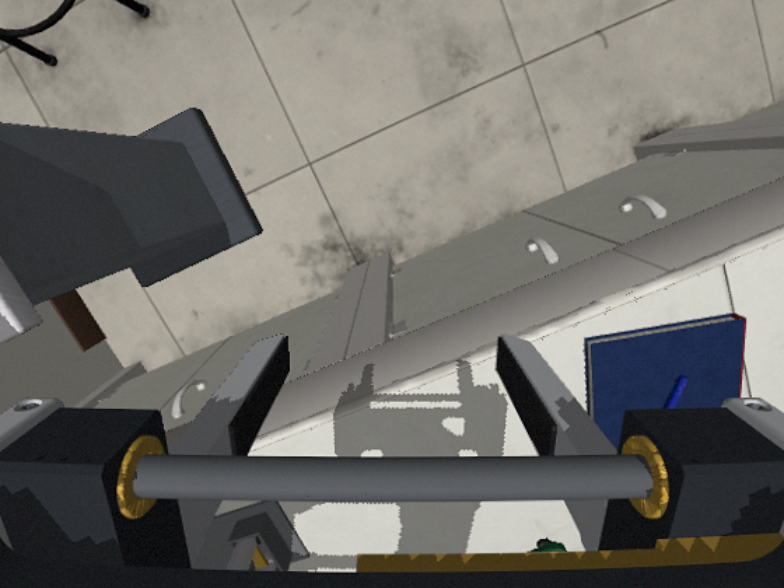

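The move was refused because every row needs all four keys. The wrist view still shows the start pose, with the fingers at (265,390) and (525,390) and no rack in view.

Request:
jog_arm(steps=[{"dx":0,"dy":0,"dz":0,"roll":-5.7},{"dx":0,"dy":0,"dz":0,"roll":-5.7},{"dx":0,"dy":0,"dz":0,"roll":-5.7},{"dx":0,"dy":0,"dz":0,"roll":-5.7},{"dx":-0.0295,"dy":-0.0325,"dz":0,"roll":0},{"dx":-0.0295,"dy":-0.0325,"dz":0,"roll":0},{"dx":-0.0295,"dy":-0.0325,"dz":0,"roll":0},{"dx":-0.0295,"dy":-0.0325,"dz":0,"roll":0},{"dx":-0.0295,"dy":-0.0325,"dz":0,"roll":0},{"dx":-0.0295,"dy":-0.0325,"dz":0,"roll":0},{"dx":-0.0295,"dy":-0.0325,"dz":0,"roll":0},{"dx":-0.0295,"dy":-0.0325,"dz":0,"roll":0},{"dx":0,"dy":0,"dz":0,"roll":0},{"dx":0,"dy":0,"dz":0,"roll":0}], fingers=80)

```text
time_s: 1.9
tool_pos: [0.463, 0.2621, 0.2052]
eef_rot: [3.141, -0.001, 3.123]
force: [-0.9, 0.4, -0.1]
finger_gap: 0.075
grip_force: 0.0
```

```bash
python3 - <<'E'
from h import *
d=grab('wrist','w2.png');s=status.observe();print(s['tool_pos'],s['eef_rot'],s['joint_pos'])
print(proj(d,[[.4634,.2622,.135],[.480,.2722,.135],[.4466,.2522,.135],[.4614,.1369,.135]])*1.4)
a=cv2.imread('pics/w2.png');cv2.imwrite('pics/w2b.png',cv2.resize(a,(784,588)))
E
```

```text
[0.46274046 0.26245798 0.20528158] [ 3.14116398e+00 -1.04099605e-03  3.12421175e+00] [ 3.84518973e-01  2.11623270e-01  1.59428885e+00  8.24250052e-04
  1.33647098e+00 -1.16908793e+00]
[[393.9499991  305.08786668]
 [410.60414517 330.38277202]
 [376.69181232 278.55886125]
 [189.70350863 305.44052173]]
```

View pics/w2b.png

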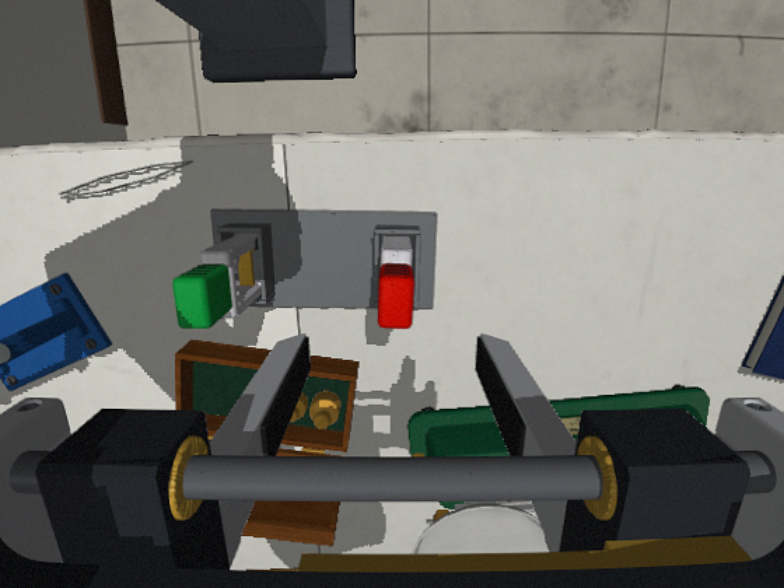

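The wrist view shows the red grip's top centred at about (396,302) against a prediction of (394,305), square between the fingers. I'll descend and grip.

Request:
jog_arm(steps=[{"dx":0,"dy":0,"dz":0.0214,"roll":0},{"dx":0,"dy":0,"dz":0.0214,"roll":0},{"dx":0,"dy":0,"dz":0.0214,"roll":0},{"dx":0,"dy":0,"dz":0.0214,"roll":0},{"dx":0,"dy":0,"dz":0.0214,"roll":0},{"dx":0,"dy":0,"dz":0,"roll":0}])

```text
time_s: 2.7
tool_pos: [0.4614, 0.2624, 0.0972]
eef_rot: [-3.14, -0.004, 3.126]
force: [-0.8, 0.2, -0.0]
finger_gap: 0.0754
grip_force: 0.0
```

Request:
jog_arm(steps=[{"dx":0,"dy":0,"dz":0,"roll":0},{"dx":0,"dy":0,"dz":0,"roll":0},{"dx":0,"dy":0,"dz":0,"roll":0},{"dx":0,"dy":0,"dz":0,"roll":0},{"dx":0,"dy":0,"dz":0,"roll":0},{"dx":0,"dy":0,"dz":0,"roll":0}], fingers=0)

```text
time_s: 3.45
tool_pos: [0.4637, 0.2618, 0.0985]
eef_rot: [3.141, 0.0, 3.124]
force: [-0.8, -0.1, -0.6]
finger_gap: 0.0221
grip_force: 30.0
```

Request:
jog_arm(steps=[{"dx":0,"dy":0,"dz":-0.01,"roll":0},{"dx":0,"dy":0,"dz":-0.02,"roll":0},{"dx":0,"dy":0,"dz":-0.03,"roll":0},{"dx":0,"dy":0,"dz":-0.03,"roll":0},{"dx":0,"dy":0,"dz":-0.03,"roll":0},{"dx":0,"dy":0,"dz":-0.03,"roll":0},{"dx":0,"dy":0,"dz":-0.03,"roll":0},{"dx":0,"dy":0,"dz":-0.02,"roll":0},{"dx":0,"dy":0,"dz":0,"roll":0},{"dx":0,"dy":0,"dz":0,"roll":0}])

```text
time_s: 4.7
tool_pos: [0.463, 0.2616, 0.2976]
eef_rot: [-3.141, -0.001, 3.124]
force: [-0.1, 0.1, -1.9]
finger_gap: 0.0219
grip_force: 30.0
```

Request:
jog_arm(steps=[{"dx":-0.003,"dy":-0.0179,"dz":0,"roll":0},{"dx":-0.006,"dy":-0.0358,"dz":0,"roll":0},{"dx":-0.006,"dy":-0.0358,"dz":0,"roll":0},{"dx":-0.006,"dy":-0.0358,"dz":0,"roll":0},{"dx":-0.006,"dy":-0.0358,"dz":0,"roll":0},{"dx":-0.006,"dy":-0.0358,"dz":0,"roll":0},{"dx":-0.006,"dy":-0.0358,"dz":0,"roll":0},{"dx":-0.006,"dy":-0.0358,"dz":0,"roll":0},{"dx":-0.006,"dy":-0.0358,"dz":0,"roll":0},{"dx":-0.006,"dy":-0.0358,"dz":0,"roll":0},{"dx":-0.006,"dy":-0.0358,"dz":0,"roll":0},{"dx":-0.006,"dy":-0.0358,"dz":0,"roll":0},{"dx":-0.006,"dy":-0.0358,"dz":0,"roll":0},{"dx":-0.006,"dy":-0.0358,"dz":0,"roll":0},{"dx":-0.006,"dy":-0.0358,"dz":0,"roll":0},{"dx":-0.006,"dy":-0.0358,"dz":0,"roll":0},{"dx":-0.003,"dy":-0.0179,"dz":0,"roll":0}])

```text
time_s: 6.82
tool_pos: [0.5482, -0.3149, 0.2971]
eef_rot: [3.141, -0.002, 3.122]
force: [0.3, 0.6, -1.5]
finger_gap: 0.0216
grip_force: 30.0
```

Request:
jog_arm(steps=[{"dx":0,"dy":0,"dz":0,"roll":-4.6},{"dx":0,"dy":0,"dz":0,"roll":-4.6},{"dx":0,"dy":0,"dz":0,"roll":-4.6},{"dx":0,"dy":0,"dz":0,"roll":-4.6},{"dx":0,"dy":0,"dz":0,"roll":0},{"dx":0,"dy":0,"dz":0,"roll":0},{"dx":0,"dy":0,"dz":0,"roll":0}])

```text
time_s: 7.7
tool_pos: [0.5492, -0.3124, 0.2984]
eef_rot: [3.141, -0.0, -2.839]
force: [-0.1, 0.6, -1.2]
finger_gap: 0.0221
grip_force: 30.0
```

```bash
python3 - <<'E'
from h import *
d=grab('wrist','w3.png');e=grab('scene','s3.png');t=grab('top','t3.png');s=status.observe();print(s['tool_pos'],s['eef_rot'],s['joint_pos'])
c=np.array([.549,-.312,.1]);y=np.array([-np.sin(np.radians(17.5)),np.cos(np.radians(17.5)),0])
print(proj(d,[c,c+.045*y,c-.045*y])*1.4)
tp=s['tool_pos'];o=tp-[0,0,.131]; print('hook mouth',proj(d,[o,o+[0,0,.13]])*1.4)
a=cv2.imread('pics/w3.png');b=cv2.imread('pics/s3.png')[130:220,230:340]
cv2.imwrite('pics/w3b.png',np.hstack([cv2.resize(a,(448,336)),cv2.resize(b,(350,336),interpolation=cv2.INTER_CUBIC)]))
E
```

```text
[ 0.54931935 -0.31254496  0.29843852] [ 3.14148619e+00  6.37686826e-05 -2.83855276e+00] [-6.27390663e-01  3.31617205e-01  1.19895795e+00  1.14841236e-04
  1.61106477e+00 -2.50122227e+00]
[[393.85086698 260.48788302]
 [444.22922105 260.37046092]
 [343.4658198  260.64606663]]
hook mouth [[393.41569553 279.6982458 ]
 [394.38028439 352.1239958 ]]
```

View pics/w3b.png

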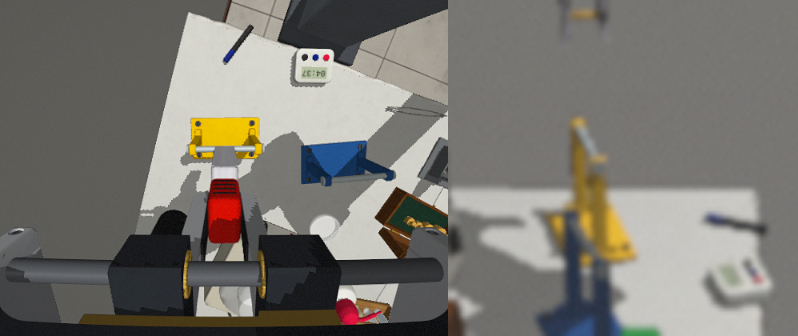

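The wrist view shows the yellow bar at about (198–258, 152) just beyond the hook's mouth. I'll zoom in to check the offset.

```bash
python3 - <<'E'
from h import *
a=cv2.imread('pics/w3.png')[140:240,225:340]
cv2.imwrite('pics/w3c.png',cv2.resize(a,(690,600),interpolation=cv2.INTER_CUBIC))
d=load('w3.png')
th=np.radians(17.5);x=np.array([np.cos(th),np.sin(th),0]);y=np.array([-np.sin(th),np.cos(th),0])
f=lambda P:print(((proj(d,P)-[225,140]+.5)*6-.5).round())
c=np.array([.5495,-.312,.1]);f([c,c+.045*y,c-.045*y])
o=np.array([.5493,-.3125,.1674]);f([o+.025*x+.011*y,o+.025*x-.011*y,o-.025*x+.011*y,o-.025*x-.011*y])
E
```

```text
[[340. 281.]
 [556. 281.]
 [124. 282.]]
[[401. 498.]
 [277. 498.]
 [403. 218.]
 [274. 219.]]
```

View pics/w3c.png

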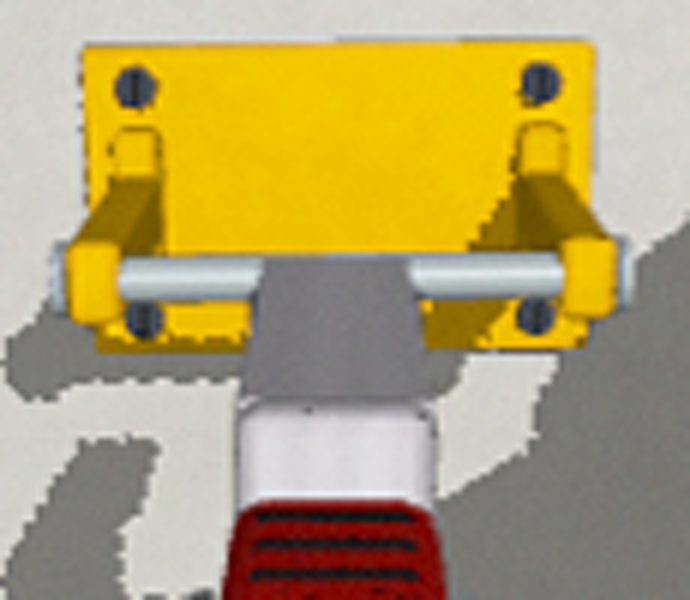

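```bash
python3 - <<'E'
from h import *
d=load('w3.png')
th=np.radians(17.5);x=np.array([np.cos(th),np.sin(th),0]);y=np.array([-np.sin(th),np.cos(th),0])
o=np.array([.5493,-.3125,.1674])
for z in (0,.01,.02,.03,.04,.06,.08,.086,.13):
    for sx in (-.025,-.017,.017):
        q=((proj(d,[o+sx*x+.011*y+[0,0,z],o+sx*x-.011*y+[0,0,z]])-[225,140]+.5)*6-.5);print(z,sx,q[0].round(),q[1].round())
a=cv2.imread('pics/s3.png');s=load('s3.png')
print(proj(s,[o,o+[0,0,.13]]))
c=proj(s,[o+[0,0,.04]])[0].astype(int)
q=a[max(c[1]-50,0):c[1]+50,c[0]-40:c[0]+40]
cv2.imwrite('pics/s3c.png',cv2.resize(q,None,fx=6,fy=6,interpolation=cv2.INTER_CUBIC));print(c)
E
```

```text
0 -0.025 [403. 218.] [274. 219.]
0 -0.017 [403. 265.] [274. 265.]
0 0.017 [402. 455.] [276. 455.]
0.01 -0.025 [406. 229.] [272. 229.]
0.01 -0.017 [405. 277.] [272. 277.]
0.01 0.017 [404. 472.] [275. 473.]
0.02 -0.025 [408. 241.] [270. 241.]
0.02 -0.017 [408. 290.] [270. 290.]
0.02 0.017 [406. 491.] [273. 491.]
0.03 -0.025 [411. 253.] [268. 253.]
0.03 -0.017 [410. 304.] [268. 304.]
0.03 0.017 [408. 511.] [271. 511.]
0.04 -0.025 [413. 266.] [265. 266.]
0.04 -0.017 [413. 318.] [266. 319.]
0.04 0.017 [411. 532.] [269. 533.]
0.06 -0.025 [420. 295.] [260. 296.]
0.06 -0.017 [419. 351.] [261. 352.]
0.06 0.017 [417. 579.] [264. 580.]
0.08 -0.025 [427. 329.] [255. 330.]
0.08 -0.017 [426. 390.] [256. 390.]
0.08 0.017 [423. 634.] [259. 634.]
0.086 -0.025 [429. 341.] [253. 341.]
0.086 -0.017 [428. 402.] [254. 403.]
0.086 0.017 [425. 652.] [257. 652.]
0.13 -0.025 [451. 445.] [235. 446.]
0.13 -0.017 [450. 519.] [236. 520.]
0.13 0.017 [445. 815.] [242. 816.]
[[272.14942051 149.7633698 ]
 [270.72705988 113.70768039]]
[271 138]
```

View pics/s3c.png

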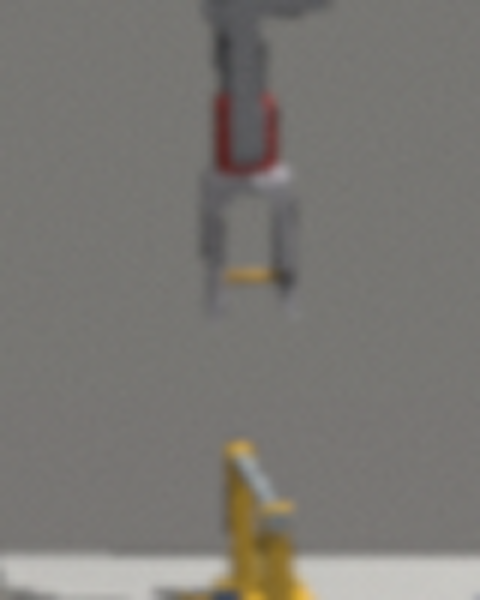

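The scene view shows the hook upright above the yellow bar, mouth bottom at crop row 318. I had used a wrong TCP offset in the check (TCP is 93 mm above the hook's origin), and with that corrected it matches. Next I'll push down.

Request:
jog_arm(steps=[{"dx":0,"dy":0,"dz":0.015,"roll":0},{"dx":0,"dy":0,"dz":0.025,"roll":0},{"dx":0,"dy":0,"dz":0.025,"roll":0},{"dx":0,"dy":0,"dz":0.01,"roll":0},{"dx":0,"dy":0,"dz":0.01,"roll":0},{"dx":0,"dy":0,"dz":0.01,"roll":0},{"dx":0,"dy":0,"dz":0.01,"roll":0},{"dx":0,"dy":0,"dz":0.01,"roll":0},{"dx":0,"dy":0,"dz":0.01,"roll":0},{"dx":0,"dy":0,"dz":0.01,"roll":0},{"dx":0,"dy":0,"dz":0.01,"roll":0},{"dx":0,"dy":0,"dz":0,"roll":0}])

```text
time_s: 9.35
tool_pos: [0.5476, -0.3127, 0.152]
eef_rot: [3.14, -0.004, -2.838]
force: [-3.7, -1.9, -2.6]
finger_gap: 0.022
grip_force: 30.0
```

Request:
jog_arm(steps=[{"dx":0,"dy":0,"dz":0.008,"roll":0},{"dx":0,"dy":0,"dz":0.008,"roll":0},{"dx":0,"dy":0,"dz":0.005,"roll":0},{"dx":0,"dy":0,"dz":0,"roll":0},{"dx":0,"dy":0,"dz":0,"roll":0},{"dx":0,"dy":0,"dz":0,"roll":0}])

```text
time_s: 10.1
tool_pos: [0.5498, -0.3126, 0.1328]
eef_rot: [-3.141, 0.001, -2.838]
force: [-0.2, 0.3, -1.3]
finger_gap: 0.0219
grip_force: 30.0
```

Request:
jog_arm(steps=[{"dx":0,"dy":0,"dz":0.005,"roll":0},{"dx":0,"dy":0,"dz":0.004,"roll":0},{"dx":0,"dy":0,"dz":0,"roll":0},{"dx":0,"dy":0,"dz":0,"roll":0},{"dx":0,"dy":0,"dz":0,"roll":0}])

```text
time_s: 10.72
tool_pos: [0.5494, -0.3126, 0.1235]
eef_rot: [-3.142, 0.0, -2.838]
force: [0.5, -0.2, -1.4]
finger_gap: 0.0217
grip_force: 30.0
```

```bash
python3 - <<'E'
from h import *
d=grab('scene','s4.png');s=status.observe();print(s['tool_pos'],s['force'])
c=proj(d,[[.5493,-.3125,.1]])[0].astype(int)
cv2.imwrite('pics/s4c.png',cv2.resize(cv2.imread('pics/s4.png')[c[1]-35:c[1]+30,c[0]-40:c[0]+40],None,fx=8,fy=8,interpolation=cv2.INTER_CUBIC));print(c)
E
```

```text
[ 0.54940294 -0.31257777  0.12354595] [ 0.8235643   0.32522344 -1.74440039]
[272 167]
```

View pics/s4c.png

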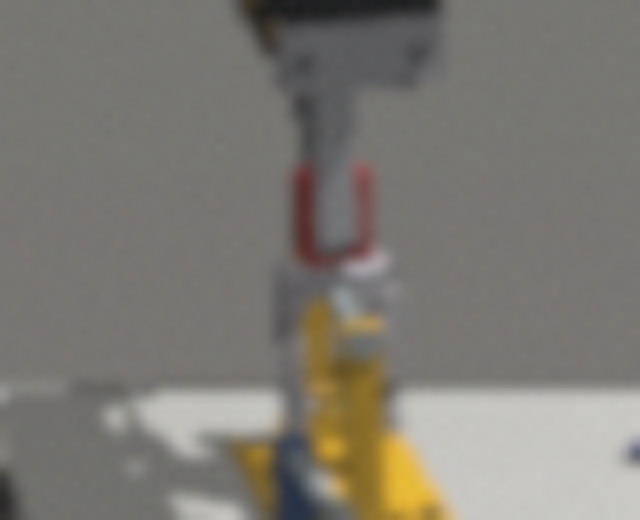

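The scene view shows the bar close beneath the crown, with the posts inside the U. I'll ease down 1 mm, then release and retreat.

Request:
jog_arm(steps=[{"dx":0,"dy":0,"dz":0.001,"roll":0},{"dx":0,"dy":0,"dz":0,"roll":0},{"dx":0,"dy":0,"dz":0,"roll":0}])

```text
time_s: 11.15
tool_pos: [0.5494, -0.3126, 0.1225]
eef_rot: [-3.141, 0.0, -2.838]
force: [0.2, -0.5, -0.3]
finger_gap: 0.022
grip_force: 30.0
```

Request:
jog_arm(steps=[{"dx":0,"dy":0,"dz":0,"roll":0},{"dx":0,"dy":0,"dz":0,"roll":0},{"dx":0,"dy":0,"dz":0,"roll":0},{"dx":0,"dy":0,"dz":0,"roll":0},{"dx":0,"dy":0,"dz":0,"roll":0},{"dx":0,"dy":0,"dz":0,"roll":0}], fingers=60)

```text
time_s: 11.9
tool_pos: [0.5494, -0.3126, 0.1225]
eef_rot: [3.142, 0.0, -2.838]
force: [0.4, 0.4, -0.4]
finger_gap: 0.0563
grip_force: 0.0
```

Request:
jog_arm(steps=[{"dx":0,"dy":0,"dz":-0.01,"roll":0},{"dx":0,"dy":0,"dz":-0.02,"roll":0},{"dx":0,"dy":0,"dz":-0.03,"roll":0},{"dx":0,"dy":0,"dz":-0.03,"roll":0},{"dx":0,"dy":0,"dz":-0.03,"roll":0},{"dx":0,"dy":0,"dz":0,"roll":0},{"dx":0,"dy":0,"dz":0,"roll":0},{"dx":0,"dy":0,"dz":0,"roll":0},{"dx":0,"dy":0,"dz":0,"roll":0},{"dx":0,"dy":0,"dz":0,"roll":0},{"dx":0,"dy":0,"dz":0,"roll":0},{"dx":0,"dy":0,"dz":0,"roll":0},{"dx":0,"dy":0,"dz":0,"roll":0}])

```text
time_s: 13.52
tool_pos: [0.5493, -0.3126, 0.2425]
eef_rot: [-3.142, 0.0, -2.838]
force: [0.6, 0.6, -0.1]
finger_gap: 0.0564
grip_force: 0.0
```

```bash
python3 - <<'E'
from h import *
d=grab('scene','s5.png');w=grab('wrist','w5.png')
c=proj(d,[[.5493,-.3125,.1]])[0].astype(int)
A=cv2.resize(cv2.imread('pics/s5.png')[c[1]-35:c[1]+30,c[0]-30:c[0]+30],(400,433),interpolation=cv2.INTER_CUBIC)
c=proj(w,[[.5493,-.3125,.1]])[0].astype(int);print(c)
B=cv2.resize(cv2.imread('pics/w5.png')[c[1]-70:c[1]+70,c[0]-65:c[0]+65],(400,433),interpolation=cv2.INTER_CUBIC)
cv2.imwrite('pics/f.png',np.hstack([A,B]))
E
```

```text
[281 196]
```

View pics/f.png

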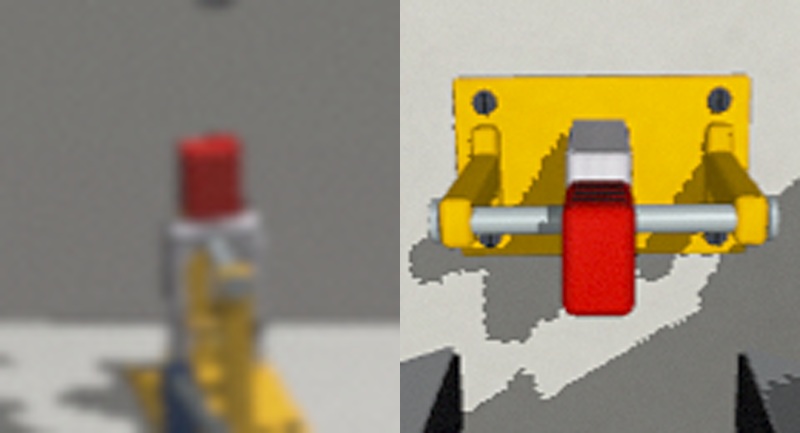

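The final view shows the red hook upright on the yellow bar, midway between the posts, with the fingers clear. I'm handing the job in.

```bash
python3 -c "
from cell import robot; print(robot.close_job())"
```

```text
the job is handed in; nothing more can be done
None
```

The job is handed in: the red hook hangs upright on the yellow bracket's bar, gripper clear, seated below the gate's flick-shut height; I didn't see the gate itself shut or recheck the green hook, and no verdict came back.

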